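# Load the cap chute of the tube capper

## Robot

A 6-joint arm with a two-finger parallel gripper is mounted at the origin on the work surface. World frame = base frame: x ahead of the robot, y to its left, z up, the work surface at z = 0. Lengths are in m, angles in rad, forces in N, time in s.
With the tool pointing down it reaches from about 0.35 to 1 m from the base axis. Payload 7.1 kg.
Tool frame: the origin (TCP) lies between the finger pads; the fingertips stand 22 mm ahead of it and the grasp point (between the pads) lies 3 mm ahead of it; x points along the fingers, y is the direction in which the jaws open and shut, and the axes are right-handed (so a half turn about x gives the same grasp; the last joint's range is limited). The gripper opens to 85 mm and grips with 20 to 120 N. Pads are 22 mm wide; open, the fingers measure 114 mm over their backs; the gripper's body (76 mm by 85 mm) begins 54 mm behind the grasp point. The pads swing forward as they close: fully open they stand 13 mm farther back than shut.
Start: joints at [1.099, 0.423, 1.63, -0, 1.089, -0.019], TCP at [0.273, 0.562, 0.253] pointing down, gripper open.
Joint ranges: [-3, 3], [-0.9, 2.11], [0.09, 2.58], [-1.31, 4.45], [0.11, 2.69], [-2.54, 2.54]. Speed limits (rad/s): [2.39, 2.39, 3.01, 3.14, 3.14, 3.14].

## Interface

Orientations are given as a rotation vector (axis times angle).
In Python, from rig import manip gives the robot as it stands. The module is installed in compiled form; this text tells all that it offers. Calls block until the motion is done:
- manip.move_to(position, orientation): joint-space move of the TCP to a pose.
- manip.servo_line(position, orientation=None, rate=0.15): straight line of the TCP; orientation=None keeps the orientation; rate is the mean speed in m/s.
- manip.set_joints(angles): joint-space move.
- manip.command_gripper(opening, f_grip=None): finger opening in m; f_grip is the grip in N (None keeps the last); returns when the fingers have stopped.
- manip.hold(seconds).
- manip.solve_ik(position, orientation): joint angles nearest the present ones, or None.
- manip.camera(name): name is "side" or "top"; returns a dict with "image" (420x560x3 uint8, red, green, blue), "fx", "fy", "cx", "cy" (pixels), "k1" (the pictures are not rectified: a ray, as slopes to the right and down, at radius r is drawn at 1 + k1 r^2 times it, then the intrinsics apply), "cam_to_world" (4x4, takes a point from camera to world coordinates). Camera axes: x right, y down, z forward; pixel columns grow to the right and rows downward; lengths in m; the calibration is good to about 2 mm. A picture is of the moment at which its call begins. There is no depth.
A pose or a line that the arm cannot do raises manip.IKError and nothing moves.
- manip.sign_off(): hands the job in, once; it reports no verdict.
Readings, each from a call of its own:
- manip.get_time(): time.
- manip.get_joint_positions(): joint angles.
- manip.get_joint_vel(): joint speeds.
- manip.get_tau(): joint torques, N m.
- manip.get_position(): TCP position.
- manip.get_ee_rot(): TCP orientation.
- manip.get_contact_force(): force on the tool from outside, world axes, zero at the start.
- manip.get_torque(): the same for the moment, N m.
- manip.get_width(): finger opening in m.
Only numpy, scipy, OpenCV 4.12 (cv2) and the standard library are available. Lean on these libraries where they do the work, as an engineer would, in place of code of your own. Each camera call takes 0.05 s, during which the arm holds its last target.

## Task

Load the capping station with the four screw caps in the tray: draw the stop pin out of the chute's mouth and hang it in the notch on the chute's side, then bring the tray's spout to the mouth and gently tip it, bearing against the guide rail, so that all four caps run down the channel in single file to the end stop. They are sterile, so never touch a cap with the gripper; finish with the empty tray standing flat on the worktop beside the station. Leave everything else on the worktop where it is.

Things in the scene. Friction and masses are not known exactly. Their poses are not given: they have to be found in the camera images.
- chute: Cap chute: fixed stainless U-channel sloping at 22 degrees, mouth (top end) 95 mm above the worktop. Origin: middle of the mouth on the channel floor; x uphill out of the mouth, y across, z square to the floor. Walls 20 mm high, 31 mm apart, flaring over 26 mm to y +0.0178 and -0.0215 at the mouth. Lips at z 0.020 to 0.023 over both edges from x -0.038 down, 19 mm slit between.
- end_stop (a point): Middle of the white end stop's face at the chute's foot, on the channel floor: x = -0.150 of the chute. Chute axes.
- rail (a point): Middle of the white guide rail's face at apron level, chute axes: at x = 0.047, y = +0.0185, z = -0.002 of the chute. The rail is straight, parallel to the channel, from x = -0.003 to 0.097, with its top at z = 0.024; it faces the chute's -y. Below it a flat apron, x 0 to 0.046, y -0.038 to 0.022, 2 mm lower than the channel floor: a tray's tip butts on that step at x = 0.
- station: Fixed capping station that carries the chute. Origin under its base plate, 70 mm downhill of the mouth, z up, x uphill. Base plate x -0.135 to 0.115, y -0.07 to 0.13, 14 mm high. On it, on the +y side (y 0.06 to 0.12): a nest with an open tube (x -0.095 to -0.035, 96 mm high) and a sensor box (x 0.02 to 0.09, 47 mm high).
- notch (a point): Parking notch: slot 11 mm wide in a 6 mm thick ledge outside the chute's -y wall, parallel to the channel floor; open towards -y. The point (chute axes) is where the parked pin's axis meets the ledge's top: x -0.080, y -0.035, z 0.020 of the chute; slot's closed end 5 mm to +y of it, open end 16.5 mm to -y. Free space below for the shank.
- pin: Loose steel stop pin, 50 g, at the start standing square to the channel floor (leaning 22 degrees downhill, up to 4 more with its play) in a blind bore 9 mm wide, 20 mm deep, at x -0.016, y 0 of the chute. Origin at its foot (bottom of the bore), z along it to its top: shank 8 mm thick to z 0.046, collar 16 mm across to 0.050, round grip 14 mm across to 0.092. Draws out freely along its axis.
- pin_collar (a point): The pin's axis at the underside of its collar, 46 mm above its foot, pin axes: rests on the ledge when the pin hangs in the notch.
- tray: Loose aluminium cap tray, 0.13 to 0.25 kg; floor 3 mm, walls 2.5 mm thick, 20 mm high. Origin on its underside on the spout's centre line; x from spout to rear wall (x 0.075), z up. The +y side is one straight wall (inner face y 0.016, outer 0.0185); the other (inner -0.029, outer -0.0315) funnels in from x -0.028 to -0.056. Laid along the guide rail by its straight wall it lines up with the channel.
- spout (a point): Middle of the spout's open tip on the tray's underside (tray x = -0.085, y = 0), tray axes; the spout is 32 mm wide inside, 37 mm outside.
- tray_grip (a point): Middle of the tray's handle, an upright plate at its rear, tray axes: 12 mm thick along x (tray x 0.075 to 0.087), 40 mm wide along y (-0.0265 to 0.0135), from the worktop to 75 mm high; this point is 55 mm above the tray's underside.
- cap0: One of four identical screw caps, 28 mm across and 14 mm high, 10 g, closed top up, lying on the tray's floor behind the funnel at the start. Origin under its centre, own z up. It slides on the metal by itself at a slope of 9 to 14 degrees.
- cap1: One of four identical screw caps, 28 mm across and 14 mm high, 10 g, closed top up, lying on the tray's floor behind the funnel at the start. Origin under its centre, own z up. It slides on the metal by itself at a slope of 9 to 14 degrees.
- cap2: One of four identical screw caps, 28 mm across and 14 mm high, 10 g, closed top up, lying on the tray's floor behind the funnel at the start. Origin under its centre, own z up. It slides on the metal by itself at a slope of 9 to 14 degrees.
- cap3: One of four identical screw caps, 28 mm across and 14 mm high, 10 g, closed top up, lying on the tray's floor behind the funnel at the start. Origin under its centre, own z up. It slides on the metal by itself at a slope of 9 to 14 degrees.
- tube_rack: Bystander, loose: low rectangular block of microtubes, 100 x 232 x 28 mm, tubes on it up to 43 mm; origin under its centre.
- pipette: Bystander, loose: hand pipette lying down, about 270 mm long along its own x (from -0.14 to +0.13), 34 mm high; origin on the worktop under its barrel.
- dishes: Bystander, loose: stack of three small culture dishes, 59 mm across, 43 mm high; origin under its centre.
- reagent: Bystander, loose: capped bottle, 64 mm across, 130 mm high; origin under its centre.
- beaker: Bystander, loose: glass beaker, 76 mm across, 85 mm high; origin under its centre.

How it is judged:
By the outcome, as a careful person would: the job done as asked, in the order asked, and still so for the second after the job is handed in, with the robot touching nothing.
It also fails if it takes over 70 s, if anything falls off the work surface, if the arm or the gripper's body presses on something with over 40 N, if the wrist force passes 120 N, or if a joint passes its speed limit or range.

## Working session

There is one attempt and no reset: what is moved stays moved. The work goes in short steps, each a Python script; the robot and the scene stay as the last script left them, time stands still between calls to the robot, and variables do not carry over. Pictures are saved under pics/ and viewed, and the job is handed in when it is done.

```bash
mkdir -p pics; ls; python3 - <<'E'
from rig import manip
import cv2,numpy as np
for n in("side","top"):
    c=manip.camera(n); cv2.imwrite(f"pics/{n}0.png",c["image"][:,:,::-1])
    print(n,c["fx"],c["fy"],c["cx"],c["cy"],c["k1"]);print(np.round(c["cam_to_world"],4))
print(manip.get_time(),manip.get_position(),manip.get_ee_rot())
E
```

```text
pics
side 388.8419358053196 388.8419358053196 289.5878333004305 211.47556203544258 0.020804912837142704
[[ 0.803  -0.4256  0.4173  0.1224]
 [-0.596  -0.5803  0.555  -0.5555]
 [ 0.0059 -0.6944 -0.7196  0.7694]
 [ 0.      0.      0.      1.    ]]
top 461.38030418455514 461.38030418455514 280.215135689127 219.41227070007645 -0.14110288714480904
[[ 0.0138 -0.9981  0.0605  0.4398]
 [-0.9998 -0.0145 -0.0106  0.0041]
 [ 0.0114 -0.0604 -0.9981  1.5827]
 [ 0.      0.      0.      1.    ]]
0.1 [0.27317855 0.56161475 0.25261902] [ 0.35399364  1.54182418 -0.35612169]
```

View pics/side0.png

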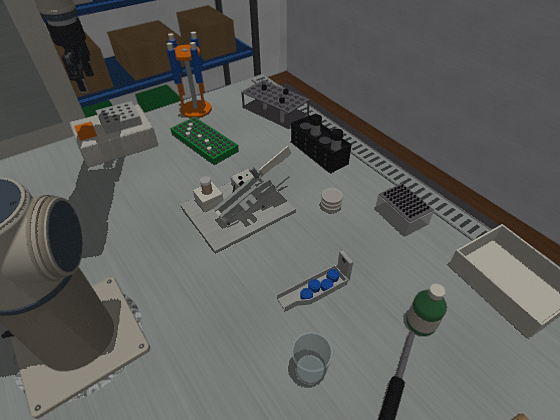

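View pics/top0.png

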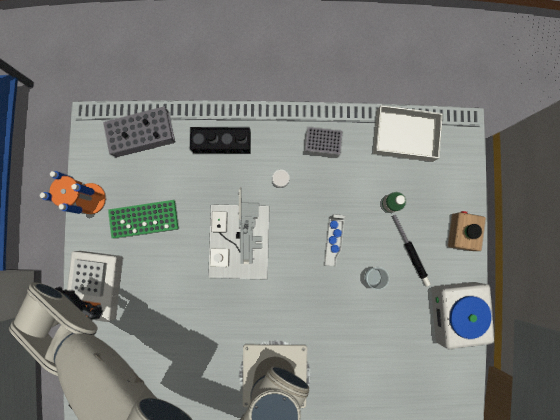

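```bash
python3 - <<'E'
import cv2
t=cv2.imread("pics/top0.png");s=cv2.imread("pics/side0.png")
cv2.imwrite("pics/c1.png",cv2.resize(t[180:290,200:275],None,fx=7,fy=7,interpolation=cv2.INTER_CUBIC)[:,:][:800].copy()[0:600] if 0 else cv2.resize(t[180:285,200:355],None,fx=5,fy=5,interpolation=cv2.INTER_CUBIC))
cv2.imwrite("pics/c2.png",cv2.resize(s[140:255,175:305],None,fx=5,fy=5,interpolation=cv2.INTER_CUBIC))
cv2.imwrite("pics/c3.png",cv2.resize(s[245:315,270:360],None,fx=8,fy=8,interpolation=cv2.INTER_CUBIC))
E
```

```text
(no output)
```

View pics/c1.png

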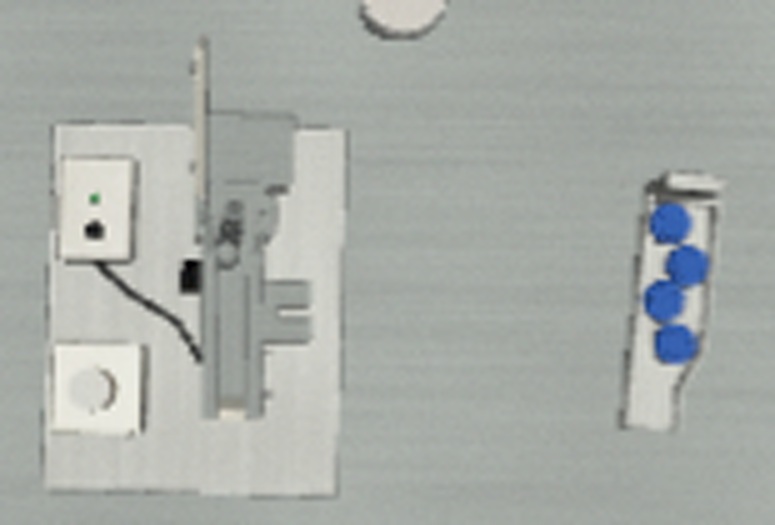

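View pics/c2.png

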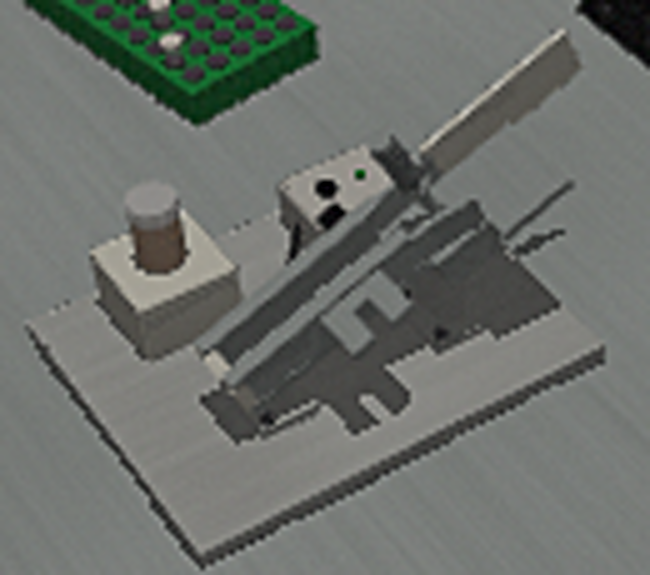

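View pics/c3.png

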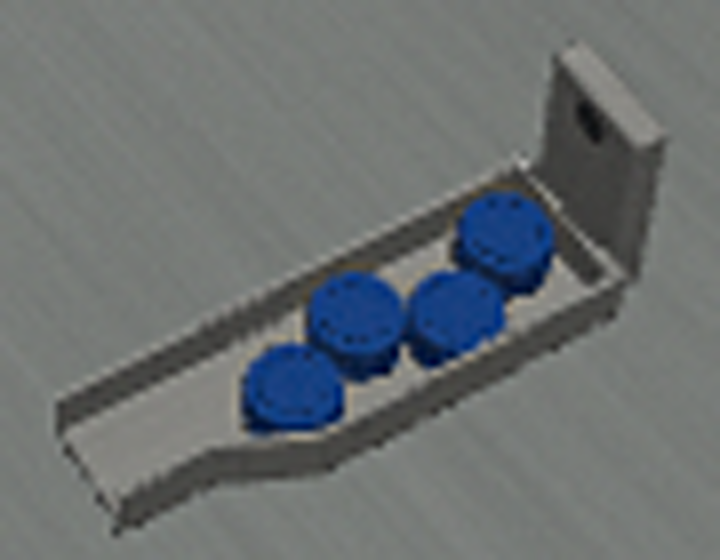

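```bash
cat > h.py <<'E'
import numpy as np,cv2
from scipy.spatial.transform import Rotation as R
def K(c): return np.array([[c["fx"],0,c["cx"]],[0,c["fy"],c["cy"]],[0,0,1.]])
def ray(c,uv):
    p=cv2.undistortPoints(np.float64(uv).reshape(-1,1,2),K(c),np.array([c["k1"],0,0,0])).reshape(-1,2)
    T=c["cam_to_world"]; d=np.c_[p,np.ones(len(p))]@T[:3,:3].T
    return T[:3,3],d
def onplane(c,uv,z):
    o,d=ray(c,uv); return o+d*((z-o[2])/d[:,2])[:,None]
def proj(c,P):
    T=np.linalg.inv(c["cam_to_world"]); rv=cv2.Rodrigues(T[:3,:3])[0]
    return cv2.projectPoints(np.float64(P).reshape(-1,1,3),rv,T[:3,3],K(c),np.array([c["k1"],0,0,0]))[0].reshape(-1,2)
def tri(c1,u1,c2,u2):
    o1,d1=ray(c1,u1);o2,d2=ray(c2,u2);d1=d1[0]/np.linalg.norm(d1);d2=d2[0]/np.linalg.norm(d2)
    A=np.c_[d1,-d2];s=np.linalg.lstsq(A,o2-o1,rcond=None)[0]
    a=o1+s[0]*d1;b=o2+s[1]*d2
    return (a+b)/2,np.linalg.norm(a-b)
def edge(g,p,q,half=3,sgn=0):
    p=np.float64(p);q=np.float64(q);d=(q-p);L=np.linalg.norm(d);d/=L;n=np.array([-d[1],d[0]])
    pts=[];o=np.arange(-half,half+.01,.25)
    for t in np.linspace(.12*L,.88*L,60):
        m=(p+d*t)[None]+o[:,None]*n
        v=cv2.remap(g,m[:,0].astype(np.float32),m[:,1].astype(np.float32),cv2.INTER_LINEAR).ravel().astype(float)
        gr=np.gradient(cv2.GaussianBlur(v[:,None],(1,5),1).ravel()); w=np.abs(gr) if sgn==0 else np.clip(gr*sgn,0,None)
        i=w.argmax()
        if w[i]<1: continue
        k=slice(max(0,i-3),i+4); pts.append((p+d*t)+n*(w[k]*o[k]).sum()/w[k].sum())
    pts=np.float32(pts); vx,vy,x,y=cv2.fitLine(pts,cv2.DIST_HUBER,0,.01,.01).ravel()
    r=np.abs((pts-[x,y])@np.array([-vy,vx])); return np.array([x,y]),np.array([vx,vy]),len(pts),np.median(r)
def cross(a,b):
    s=np.linalg.solve(np.c_[a[1],-b[1]],b[0]-a[0]); return a[0]+s[0]*a[1]
E
cat > m1.py <<'E'
from rig import manip
from h import *
T=manip.camera("top");S=manip.camera("side")
g=cv2.cvtColor(T["image"],cv2.COLOR_RGB2GRAY)
A,B,C,D=(210.6,204.8),(269.4,205.8),(267.4,279),(208.8,278)
B1=B
e={k:edge(g,*v) for k,v in dict(DA=(D,A),BC=(B,C),CD=(C,D)).items()}
e["AB"]=edge(g,A,(238,205.2))
for k in e: print(k,e[k][2:])
c=[cross(e["DA"],e["AB"]),cross(e["AB"],e["BC"]),cross(e["BC"],e["CD"]),cross(e["CD"],e["DA"])]
W=onplane(T,c,0.014)
print(np.round(W,4)); print([round(float(np.linalg.norm(W[i]-W[(i+1)%4])),4) for i in range(4)])
gs=cv2.cvtColor(S["image"],cv2.COLOR_RGB2GRAY)
D2,C2,B2=(181,205),(215.6,250.6),(295.6,210)
f=[edge(gs,D2,C2),edge(gs,C2,B2)]
print([x[2:] for x in f]); cc=cross(*f); w=onplane(S,cc,.014); print("side C",cc,w)
v=onplane(S,[f[0][0],f[0][0]+f[0][1]*10,f[1][0],f[1][0]+f[1][1]*10],.014)
for a,b in((0,1),(2,3)): print(np.degrees(np.arctan2(*(v[b]-v[a])[[1,0]])))
def yaw(a,b): return np.degrees(np.arctan2(*(W[b]-W[a])[[1,0]]))
print("yaw top",yaw(3,0),yaw(2,1),yaw(1,0)-90,yaw(2,3)-90)
E
python3 m1.py
```

```text
DA (60, np.float32(0.59214115))
BC (60, np.float32(0.2903868))
CD (60, np.float32(0.22075307))
AB (60, np.float32(0.027699715))
[[0.5822 0.2225 0.014 ]
 [0.5863 0.0276 0.014 ]
 [0.3326 0.031  0.014 ]
 [0.3359 0.2297 0.014 ]]
[0.1949, 0.2537, 0.1987, 0.2464]
[(60, np.float32(0.68972194)), (60, np.float32(0.44736436))]
side C [216.39066 252.8425 ] [[0.33258659 0.020173   0.014     ]]
-89.76871932189509
-0.2341848224666575
yaw top -1.6597821981776772 -0.768161778778896 1.2061879349529647 -0.9686157849189385
```

```bash
cat > m2.py <<'E'
from h import *
import pickle,sys
from rig import manip
T=manip.camera("top");S=manip.camera("side")
pickle.dump((T,S),open("cams.pkl","wb"))
def big(c,x0,y0,x1,y1,f,n):
    im=c["image"][y0:y1,x0:x1,::-1].astype(float); im=np.clip((im-60)*1.6,0,255).astype(np.uint8)
    cv2.imwrite(n,cv2.resize(im,None,fx=f,fy=f,interpolation=cv2.INTER_NEAREST))
big(T,204,182,276,284,6-0,"pics/b_top.png") 
big(S,176,140,306,256,6-1,"pics/b_side.png")
E
python3 m2.py
```

```text
(no output)
```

View pics/b_top.png

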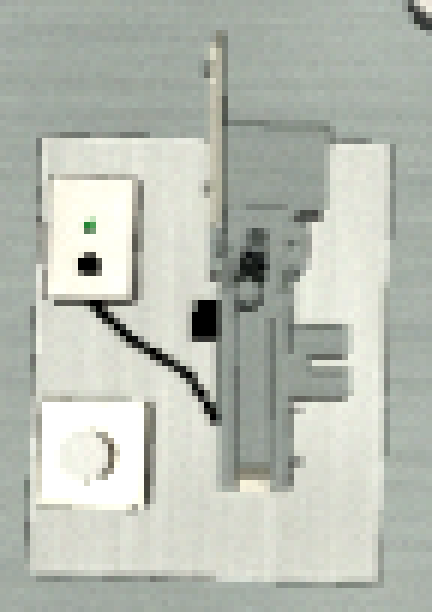

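View pics/b_side.png

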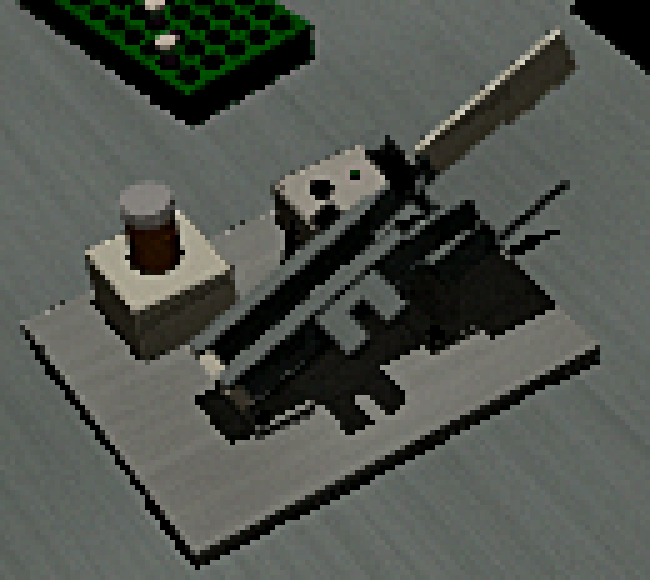

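```bash
python3 - <<'E'
from h import *
import pickle
T,S=pickle.load(open("cams.pkl","rb"))
t=T["image"].astype(int);s=S["image"].astype(int)
for p in((262,230),(262,270),(240,274),(290,230),(240,290),(200,230),(206,250),(215,205)): print("T",p,t[p[1],p[0]])
for p in((215,240),(205,220),(270,215),(290,212),(190,240),(250,250)): print("S",p,s[p[1],p[0]])
for nm,im,(x0,y0,x1,y1) in(("t",t,(200,180,280,290)),("s",s,(170,140,306,262))):
    b=im[...,0]-im[...,1]
    v=np.clip((b+15)*8,0,255).astype(np.uint8)[y0:y1,x0:x1]
    cv2.imwrite(f"pics/rg_{nm}.png",cv2.resize(v,None,fx=5,fy=5,interpolation=0))
E
```

```text
T (262, 230) [207 208 201]
T (262, 270) [197 197 191]
T (240, 274) [196 196 186]
T (290, 230) [167 173 167]
T (240, 290) [160 166 162]
T (200, 230) [163 169 164]
T (206, 250) [165 170 166]
T (215, 205) [198 199 191]
S (215, 240) [132 131 125]
S (205, 220) [130 129 124]
S (270, 215) [133 132 129]
S (290, 212) [60 61 59]
S (190, 240) [118 122 119]
S (250, 250) [120 122 120]
```

View pics/rg_t.png

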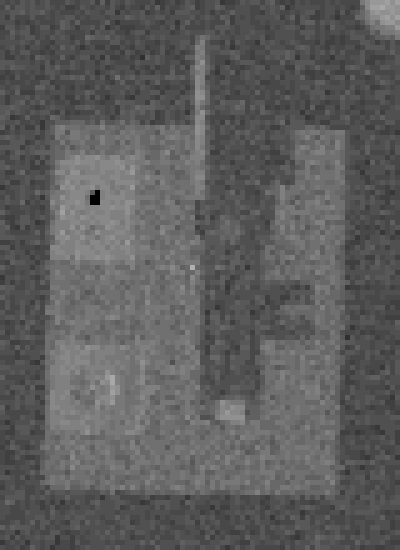

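View pics/rg_s.png

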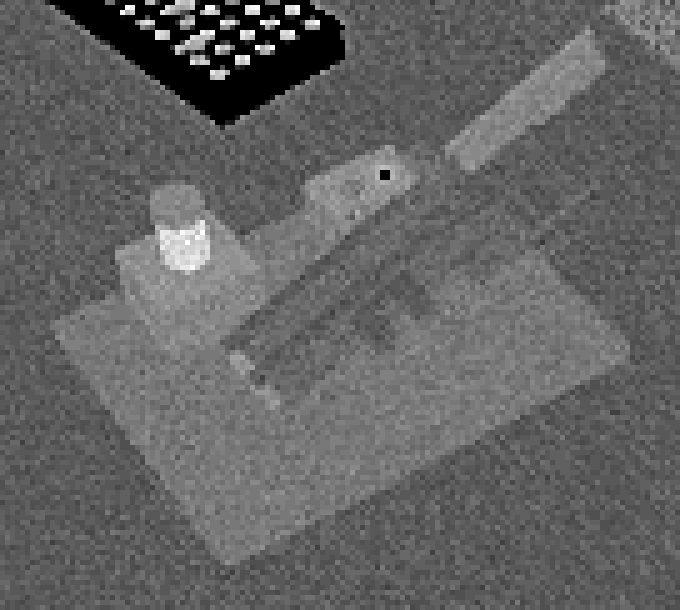

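```bash
cat >> h.py <<'E'
def edge2(im,p,q,half=4,win=6,sgn=1,margin=.06):
    """im float; step edge; left normal n=(-dy,dx); sgn=+1 value rises along n"""
    p=np.float64(p);q=np.float64(q);d=(q-p);L=np.linalg.norm(d);d/=L;n=np.array([-d[1],d[0]])
    o=np.arange(-half,half+.01,.25);pts=[]
    ts=np.arange(margin*L,(1-margin)*L,.5)
    M=(p+d*ts[:,None])[:,None,:]+o[None,:,None]*n
    V=cv2.remap(im.astype(np.float32),M[...,0].astype(np.float32),M[...,1].astype(np.float32),cv2.INTER_LINEAR)
    V=cv2.GaussianBlur(V,(0,0),sigmaX=2,sigmaY=win)
    G=np.clip(np.gradient(V,axis=1)*sgn,0,None)
    for i in range(len(ts)):
        k=G[i].argmax(); sl=slice(max(0,k-5),k+6); w=G[i][sl]
        if w.sum()<=0: continue
        pts.append(p+d*ts[i]+n*(w*o[sl]).sum()/w.sum())
    pts=np.float32(pts); vx,vy,x,y=cv2.fitLine(pts,cv2.DIST_HUBER,0,.01,.01).ravel()
    r=np.abs((pts-[x,y])@np.array([-vy,vx])); return np.array([x,y]),np.array([vx,vy]),len(pts),np.median(r)
E
cat > m3.py <<'E'
from h import *
import pickle
T,S=pickle.load(open("cams.pkl","rb"))
t=T["image"].astype(float);s=S["image"].astype(float)
rg=t[...,0]-t[...,1]; rs=s[...,0]-s[...,1]
A,B,C,D=(210.6,204.8),(269.4,205.8),(267.4,279),(208.8,278)
def mid(a,b,f): return tuple(np.array(a)+(np.array(b)-np.array(a))*f)
e={}
# going clockwise in image (A->B->C->D): n=(-dy,dx) points inside
e["AB"]=[edge2(rg,A,mid(A,B,.48)),edge2(rg,mid(A,B,.8),B)]
e["BC"]=[edge2(rg,B,C)];e["CD"]=[edge2(rg,C,D)];e["DA"]=[edge2(rg,D,A)]
for k in e:
    for x in e[k]:
        w=onplane(T,[x[0]-20*x[1],x[0]+20*x[1]],.014); dd=w[1]-w[0]
        print(k,x[2:],"pix",x[0],"world",w[:,:2].round(4).tolist(),"ang",round(np.degrees(np.arctan2(dd[1],dd[0])),2))
c=[cross(e["DA"][0],e["AB"][0]),cross(e["AB"][0],e["BC"][0]),cross(e["BC"][0],e["CD"][0]),cross(e["CD"][0],e["DA"][0])]
W=onplane(T,c,0.014);print(W.round(4));print([round(float(np.linalg.norm(W[i]-W[(i+1)%4])),4) for i in range(4)])
# side: outline bottom of near edges at z=0
D2,C2,B2=(181,208),(216,253),(296,212)
f=[edge2(rs,C2,D2,win=4),edge2(rs,B2,C2,win=4)]
for x in f:
    w=onplane(S,[x[0]-20*x[1],x[0]+20*x[1]],.0); dd=w[1]-w[0]
    print("S",x[2:],x[0],w[:,:2].round(4).tolist(),"ang",round(np.degrees(np.arctan2(dd[1],dd[0])),2))
print(cross(*f),onplane(S,cross(*f),0))
E
python3 m3.py
```

```text
AB (50, np.float32(0.045121375)) pix [224.5571  204.13014] world [[0.5864, 0.247], [0.5825, 0.1099]] ang -91.66
AB (21, np.float32(0.029162979)) pix [263.7042  205.15222] world [[0.5857, 0.1127], [0.58, -0.0237]] ang -92.37
BC (129, np.float32(0.08594045)) pix [267.84677 245.56606] world [[0.3776, 0.0294], [0.5133, 0.027]] ang -1.01
CD (104, np.float32(0.07163997)) pix [238.14355 278.16052] world [[0.3339, 0.1952], [0.3328, 0.0595]] ang -90.44
DA (129, np.float32(0.14753367)) pix [208.75052 251.74753] world [[0.3534, 0.2299], [0.4893, 0.228]] ang -0.78
[[0.5859 0.227  0.014 ]
 [0.5801 0.0259 0.014 ]
 [0.3325 0.0302 0.014 ]
 [0.3341 0.2302 0.014 ]]
[0.2012, 0.2476, 0.2, 0.2518]
S (101, np.float32(0.134111)) [198.58507 231.55356] [[0.3346, 0.191], [0.3325, 0.0542]] ang -90.89
S (159, np.float32(0.10894237)) [257.7576  230.98853] [[0.4051, 0.0308], [0.5154, 0.0297]] ang -0.58
[214.71506 253.47968] [[0.33216175 0.03154811 0.        ]]
```

```bash
cat > st.py <<'E'
from h import *
a=np.radians(22)
def frames(ox=.4677,oy=.0982,yaw=-.85,dz=0):
    Rz=R.from_euler('z',yaw,degrees=True).as_matrix()
    Rc=Rz@np.array([[np.cos(a),0,-np.sin(a)],[0,1,0],[np.sin(a),0,np.cos(a)]])
    oc=np.array([ox,oy,dz])+Rz@np.array([.07,0,.095])
    return Rz,np.array([ox,oy,dz]),Rc,oc
def ch(P,**k):
    _,_,Rc,oc=frames(**k); return np.atleast_2d(P)@Rc.T+oc
E
cat > ov.py <<'E'
from st import *
import pickle,sys
T,S=pickle.load(open("cams.pkl","rb"))
def draw(c,box,f,n):
    x0,y0,x1,y1=box
    im=cv2.resize(c["image"][y0:y1,x0:x1,::-1].copy(),None,fx=f,fy=f,interpolation=0)
    im=np.clip((im.astype(float)-40)*1.5,0,255).astype(np.uint8)
    def L(P,col,closed=False):
        u=proj(c,P); u=((u-[x0,y0]+.5)*f).astype(np.int32); cv2.polylines(im,[u],closed,col,1,cv2.LINE_AA)
    for lo in((.0155,),( -.0155,)): L(ch([[-.15,lo[0],.0],[-.026,lo[0],.0]]),(0,0,255))
    L(ch([[-.15,.0155,.0],[-.15,-.0155,.0]]),(0,0,255))
    for y in(.0095,-.0095): L(ch([[-.15,y,.023],[-.038,y,.023]]),(0,255,255))
    L(ch([[-.003,.0185,.024],[.097,.0185,.024]]),(255,0,255))
    L(ch([[0,-.038,-.002],[0.046,-.038,-.002],[.046,.022,-.002],[0,.022,-.002]]),(255,0,0),True)
    L(ch([[-.0855,-.0515,.02],[-.0855,-.030,.02],[-.0745,-.030,.02],[-.0745,-.0515,.02]]),(0,255,0))
    th=np.linspace(0,6.28,20)
    L(ch(np.c_[-.016+.007*np.cos(th),.007*np.sin(th),.072+0*th]),(0,165,255))
    cv2.imwrite(n,im)
draw(T,(225,182,276,270),6,"pics/ov_t.png")
draw(S,(200,140,306,232),7,"pics/ov_s.png")
E
python3 ov.py
```

```text
(no output)
```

View pics/ov_t.png

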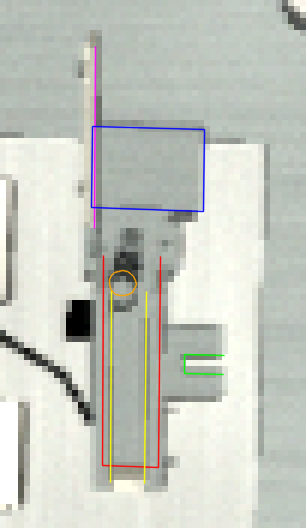

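View pics/ov_s.png

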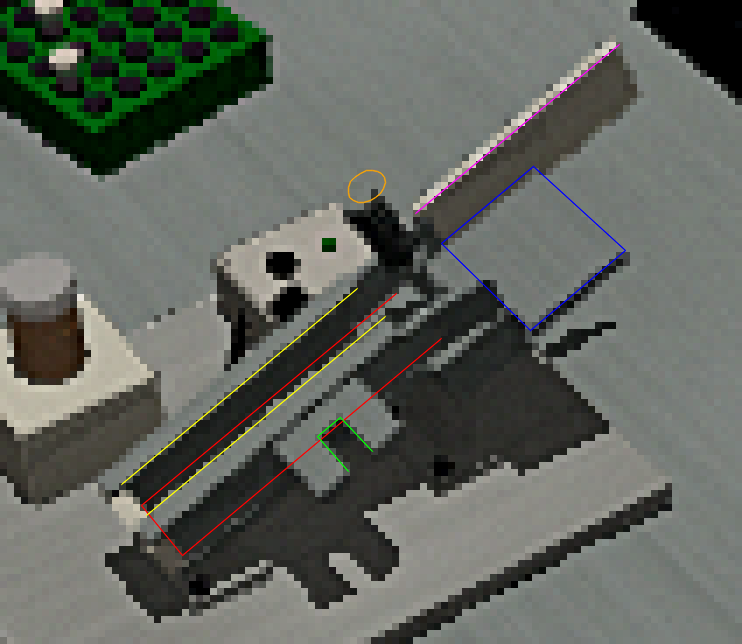

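```bash
python3 - <<'E'
import cv2,numpy as np,pickle
T,S=pickle.load(open("cams.pkl","rb"))
a=S["image"][155:200,235:285,::-1];b=T["image"][205:240,230:262,::-1]
f=lambda i,k,o,g:np.clip((cv2.resize(i,None,fx=k,fy=k,interpolation=cv2.INTER_CUBIC).astype(float)-o)*g,0,255).astype(np.uint8)
cv2.imwrite("pics/z1.png",f(a,12,20,1.6));cv2.imwrite("pics/z2.png",f(b,16,40,1.5))
E
```

```text
(no output)
```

View pics/z1.png

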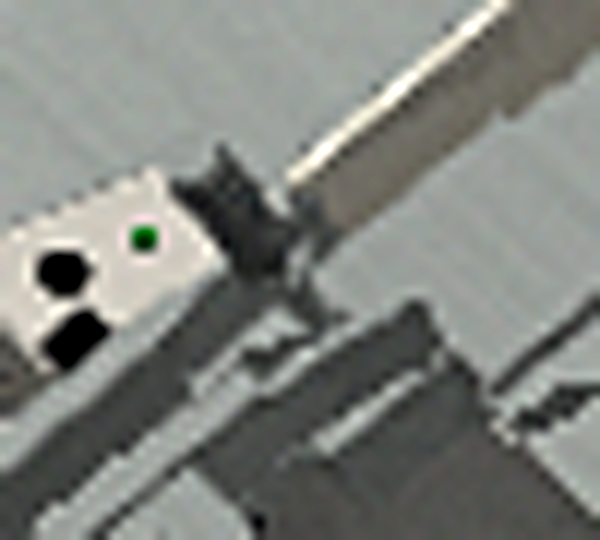

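View pics/z2.png

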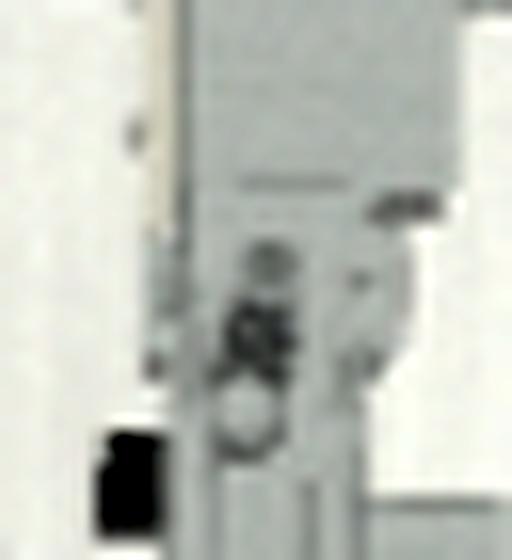

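```bash
python3 - <<'E'
import cv2,numpy as np,pickle
T,S=pickle.load(open("cams.pkl","rb"))
b=T["image"][210:272,318:350].astype(float)
f=lambda i,k,o,g:np.clip((cv2.resize(i,None,fx=k,fy=k,interpolation=0).astype(float)-o)*g,0,255).astype(np.uint8)
v=np.repeat(((b[...,0]-b[...,1]+15)*8)[...,None],3,2)
cv2.imwrite("pics/z3.png",np.hstack([f(b[...,::-1],9,60,1.3),f(np.clip(v,0,255),9,0,1)]))
E
```

```text
(no output)
```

View pics/z3.png

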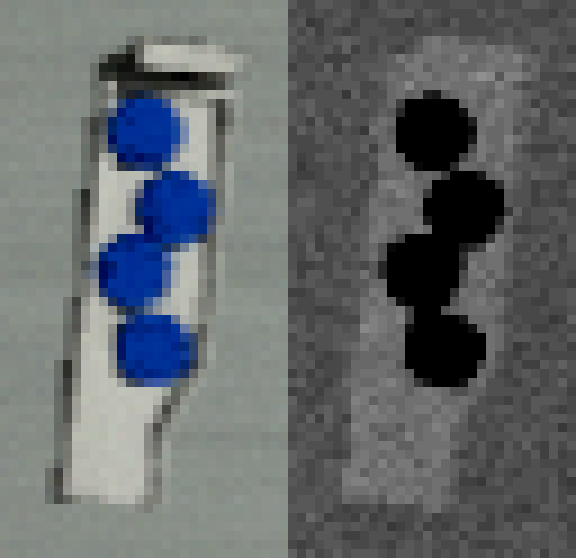

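```bash
python3 - <<'E'
from h import *
import pickle
T,S=pickle.load(open("cams.pkl","rb"))
t=T["image"].astype(float);rg=t[...,0]-t[...,1]
px=lambda x,y:(318+x/9-.5,210+y/9-.5)
L=edge2(rg,px(55,500),px(95,110),half=4,win=6,sgn=1)
w=onplane(T,[L[0]-20*L[1],L[0]+20*L[1]],.0);d=w[1]-w[0]
print(L[2:],w.round(4)[:,:2].tolist(),np.degrees(np.arctan2(d[1],d[0])))
tip=edge2(rg,px(150,500),px(55,500),sgn=1,win=4);
P=cross(L,tip);print("tip corner (+y)",P,onplane(T,P,0))
g=cv2.cvtColor(T["image"],cv2.COLOR_RGB2GRAY).astype(float)
h=[edge2(g,px(138,47),px(228,47),win=3,half=2,margin=.15),edge2(g,px(228,71),px(138,71),win=3,half=2,margin=.15)]
for e in h: print(e[0],e[2:],onplane(T,e[0],.075))
hs=[edge2(g,px(138,71),px(138,47),win=1,half=3,margin=.2),edge2(g,px(233,47),px(233,71),win=1,half=3,margin=.2)]
for e in hs: print(e[0],e[2:],onplane(T,e[0],.075))
# side handle top corners, crop c3/8+(270,245)
s=[(578,42),(664,135),(640,152),(553,55)]
u=[(270+a/8-.5,245+b/8-.5) for a,b in s]; print("side handle top",onplane(S,u,.075).round(4).tolist())
u=[(270+a/8-.5,245+b/8-.5) for a,b in [(58,405),(118,530),(520,160),(630,275)]]; print("side tip+y z.023 / tip-y bottom z0 / rear",onplane(S,u[:1],.023).round(4),onplane(S,u[1:2],0).round(4))
E
```

```text
(77, np.float32(0.19196896)) [[0.3867, -0.1635], [0.5236, -0.1755]] -4.984737112318181
tip corner (+y) [323.43515 264.99487] [[ 0.38131387 -0.16306215  0.        ]]
[337.58334 214.65224] (14, np.float32(0.0168631)) [[ 0.54960638 -0.2003088   0.075     ]]
[338.08334 217.32953] (14, np.float32(0.009720886)) [[ 0.54080906 -0.20201483  0.075     ]]
[333.13977 216.10556] (4, np.float32(0.006499335)) [[ 0.54459928 -0.18565403  0.075     ]]
[343.81024 216.00555] (4, np.float32(0.27152926)) [[ 0.54545253 -0.220943    0.075     ]]
side handle top [[0.5486, -0.1867, 0.075], [0.5459, -0.2251, 0.075], [0.5366, -0.2254, 0.075], [0.5398, -0.186, 0.075]]
side tip+y z.023 / tip-y bottom z0 / rear [[ 0.3795 -0.169   0.023 ]] [[ 0.3779 -0.1992  0.    ]]
```

```bash
cat > plan.py <<'E'
from st import *
from rig import manip
_,_,Rc,oc=frames()
def tool(Rt,flip): # tool x=-z, tool y=+-x of frame Rt
    y=Rt[:,0]*flip; x=-Rt[:,2]; return R.from_matrix(np.c_[x,y,np.cross(x,y)]).as_rotvec()
def chp(p,Rt=Rc): # TCP for grasp point at chute coords p
    return ch(p)[0]+0.003*Rc[:,2]
E
python3 - <<'E'
from plan import *
def tr(deg,yaw): return R.from_euler('z',yaw,degrees=True).as_matrix()@R.from_euler('y',-deg,degrees=True).as_matrix()
for fl in(1,-1):
    o=tool(Rc,fl)
    for n,p,oo in[("pinhi",chp([-.016,0,.153]),o),("pin",chp([-.016,0,.053]),o),("notchhi",chp([-.08,-.06,.11]),o),("notch",chp([-.08,-.035,.047]),o),
      ("trayhi",[.544,-.204,.2],tool(tr(0,-5),fl)),("tray",[.544,-.204,.058],tool(tr(0,-5),fl)),("dock",chp([.166,-.0065,.053]),o),("predock",chp([.166,-.0065,.053])+[.0,-.03,-.02],tool(tr(8,-.85),fl))]:
        q=manip.solve_ik(p,oo); print(fl,n,np.round(p,3),None if q is None else np.round(q,2))
E
```

```text
1 pinhi [0.464 0.098 0.234] [ 0.24  0.11  2.19 -0.2   0.48  0.42]
1 pin [0.502 0.098 0.141] [ 0.22  0.35  2.18 -0.35  0.25  0.55]
1 notchhi [0.42  0.039 0.17 ] [ 0.09  0.17  2.34 -0.16  0.25  0.25]
1 notch [0.444 0.064 0.111] None
1 trayhi [ 0.544 -0.204  0.2  ] [-0.38  0.43  1.77  0.    0.95 -0.29]
1 tray [ 0.544 -0.204  0.058] [-0.38  0.64  1.82 -0.    0.68 -0.29]
1 dock [0.671 0.089 0.209] [ 0.14  0.43  1.79 -0.11  0.54  0.24]
1 predock [0.671 0.059 0.189] [ 0.07  0.51  1.65 -0.02  0.83  0.1 ]
-1 pinhi [0.464 0.098 0.234] None
-1 pin [0.502 0.098 0.141] None
-1 notchhi [0.42  0.039 0.17 ] None
-1 notch [0.444 0.064 0.111] None
-1 trayhi [ 0.544 -0.204  0.2  ] None
-1 tray [ 0.544 -0.204  0.058] None
-1 dock [0.671 0.089 0.209] None
-1 predock [0.671 0.059 0.189] None
```

```bash
cat >> plan.py <<'E'
yaw0=-.85
def toolt(deg,fl,yaw=yaw0): # jaws along y; tool tilted deg from vertical (same sense as the pin)
    Rt=R.from_euler('z',yaw,degrees=True).as_matrix()@R.from_euler('y',-deg,degrees=True).as_matrix()
    x=-Rt[:,2]; y=Rt[:,1]*fl; return np.c_[x,y,np.cross(x,y)]
def pose(p,deg,fl=1,yaw=yaw0): # grasp point at world p
    M=toolt(deg,fl,yaw); return np.asarray(p)-.003*M[:,0],R.from_matrix(M).as_rotvec()
E
python3 - <<'E'
from plan import *
for fl in(1,-1):
  for d in(22,20,18,16,14,12):
    print(fl,d,[None if (q:=manip.solve_ik(*pose(ch(p)[0],d,fl))) is None else np.round(q,2).tolist() for p in([-.08,-.035,.051],[-.08,-.035,.11],[-.016,0,.057])])
E
```

```text
1 22 [[0.16, 0.35, 2.32, -0.61, 0.11, -0.81], [0.17, 0.18, 2.33, -0.27, 0.26, -1.14], [0.22, 0.34, 2.18, -0.34, 0.26, -1.03]]
1 20 [[0.15, 0.35, 2.3, -0.37, 0.16, -1.05], [0.16, 0.18, 2.31, -0.2, 0.31, -1.21], [0.21, 0.34, 2.16, -0.26, 0.31, -1.11]]
1 18 [[0.15, 0.35, 2.28, -0.25, 0.21, -1.18], [0.16, 0.19, 2.29, -0.15, 0.35, -1.26], [0.21, 0.35, 2.14, -0.2, 0.35, -1.18]]
1 16 [[0.14, 0.35, 2.26, -0.17, 0.26, -1.25], [0.15, 0.19, 2.27, -0.12, 0.4, -1.3], [0.2, 0.35, 2.12, -0.15, 0.4, -1.22]]
1 14 [[0.14, 0.35, 2.24, -0.12, 0.31, -1.3], [0.15, 0.2, 2.25, -0.09, 0.45, -1.33], [0.2, 0.36, 2.1, -0.12, 0.45, -1.26]]
1 12 [[0.14, 0.36, 2.22, -0.09, 0.36, -1.34], [0.14, 0.21, 2.23, -0.07, 0.49, -1.35], [0.19, 0.36, 2.08, -0.09, 0.5, -1.29]]
-1 22 [[0.16, 0.35, 2.32, -0.61, 0.11, 2.34], [0.17, 0.18, 2.33, -0.27, 0.26, 2.0], [0.22, 0.34, 2.18, -0.34, 0.26, 2.12]]
-1 20 [[0.15, 0.35, 2.3, -0.37, 0.16, 2.09], [0.16, 0.18, 2.31, -0.2, 0.31, 1.93], [0.21, 0.34, 2.16, -0.26, 0.31, 2.03]]
-1 18 [[0.15, 0.35, 2.28, -0.25, 0.21, 1.97], [0.16, 0.19, 2.29, -0.15, 0.35, 1.88], [0.21, 0.35, 2.14, -0.2, 0.35, 1.97]]
-1 16 [[0.14, 0.35, 2.26, -0.17, 0.26, 1.89], [0.15, 0.19, 2.27, -0.12, 0.4, 1.84], [0.2, 0.35, 2.12, -0.15, 0.4, 1.92]]
-1 14 [[0.14, 0.35, 2.24, -0.12, 0.31, 1.84], [0.15, 0.2, 2.25, -0.09, 0.45, 1.81], [0.2, 0.36, 2.1, -0.12, 0.45, 1.88]]
-1 12 [[0.14, 0.36, 2.22, -0.09, 0.36, 1.8], [0.14, 0.21, 2.23, -0.07, 0.49, 1.79], [0.19, 0.36, 2.08, -0.09, 0.5, 1.85]]
```

```bash
python3 - <<'E'
from plan import *
import pickle
T,S=pickle.load(open("cams.pkl","rb"))
zt=ch([-.016,0,.072])[0]; w=onplane(T,[(245.0,230.4)],zt[2]-.002)[0]
print("pin top nominal",zt,"seen",w,"delta chute",(w-zt)@Rc)
manip.command_gripper(.045)
e=3.4; te=np.tan(np.radians(e))
G=lambda z,dx=0:[-.016-.067*te,0,z]   # grasp point at z=.057 nominal in bore
manip.move_to(*pose(ch(G(.057+.07))[0],18))
print(manip.get_time(),manip.get_position())
c=manip.camera("side");cv2.imwrite("pics/p1.png",cv2.resize(c["image"][100:240,170:310,::-1],None,fx=4,fy=4,interpolation=cv2.INTER_CUBIC))
E
```

```text
pin top nominal [0.49589028 0.09778176 0.15576353] seen [0.49073189 0.09757061 0.15376353] delta chute [-5.52856192e-03 -2.87651339e-04  7.66145196e-05]
2.6167 [0.47108084 0.09870534 0.20834085]
```

View pics/p1.png

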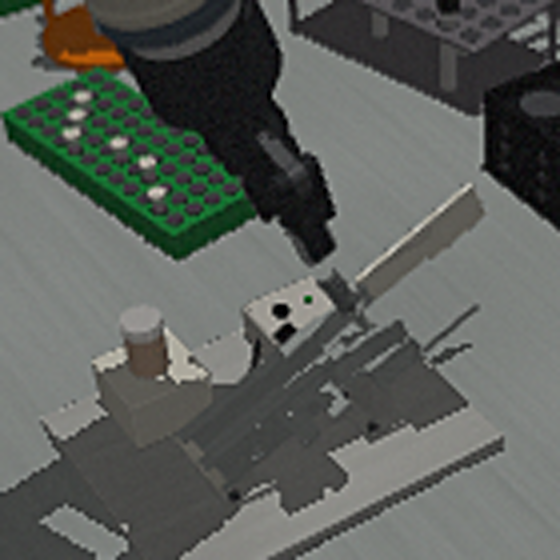

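```bash
python3 - <<'E'
from plan import *
e=3.7; te=np.tan(np.radians(e))
G=lambda z:ch([-.016-.067*te,0,z])[0]
manip.servo_line(*pose(G(.057),18),rate=.07)
f0=manip.get_contact_force()
manip.command_gripper(0.0,35)
print(manip.get_time(),"w",manip.get_width(),f0.round(1),manip.get_contact_force().round(1),manip.get_torque().round(2))
c=manip.camera("side");cv2.imwrite("pics/p2.png",cv2.resize(c["image"][120:220,200:300,::-1],None,fx=6,fy=6,interpolation=cv2.INTER_CUBIC))
E
```

```text
4.2 w 0.012770958577260816 [-0.7 -0.   0.2] [-1.8  1.   3.8] [0.12 0.15 0.09]
```

View pics/p2.png

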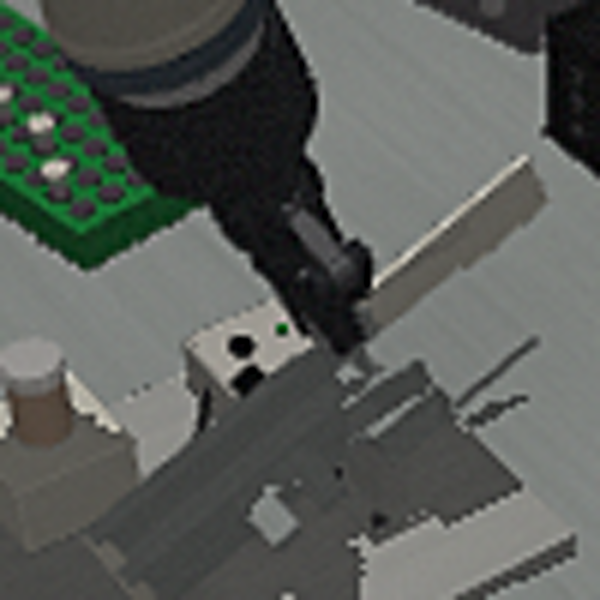

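```bash
python3 - <<'E'
from plan import *
e=3.7; te=np.tan(np.radians(e))
G=lambda z:ch([-.016-.067*te,0,z])[0]
manip.servo_line(*pose(G(.057+.06),18),rate=.07)
print(manip.get_time(),"w",manip.get_width(),manip.get_contact_force().round(1))
# go above notch with pin straightened to 22
manip.servo_line(*pose(ch([-.08,-.041,.117])[0],18-e),rate=.08)
print(manip.get_time(),manip.get_position())
for n,b in(("side",(215,150,275,215)),("top",(235,215,275,260))):
    c=manip.camera(n);x0,y0,x1,y1=b;np.save(f"{n}_p3.npy",c["image"])
    cv2.imwrite(f"pics/p3{n}.png",cv2.resize(c["image"][y0:y1,x0:x1,::-1],None,fx=9,fy=9,interpolation=cv2.INTER_CUBIC))
E
```

```text
5.2583 w 0.012604064154670348 [-0.2  0.3 -0.3]
6.3083 [0.41891845 0.05805842 0.17667638]
```

View pics/p3side.png

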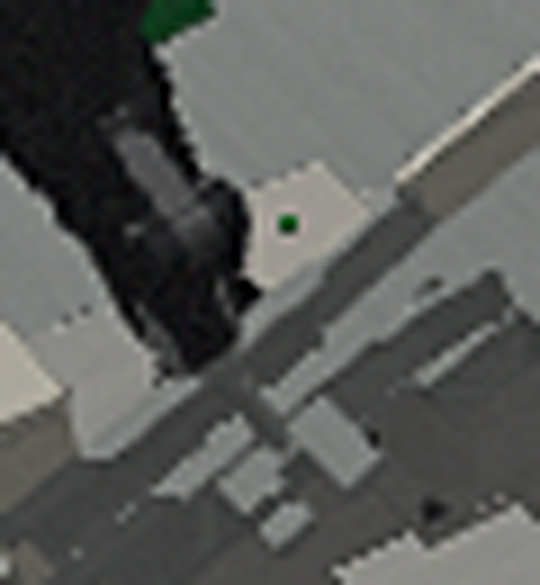

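View pics/p3top.png

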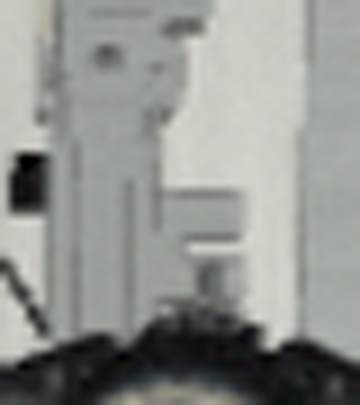

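```bash
python3 - <<'E'
from plan import *
import pickle
T,S=pickle.load(open("cams.pkl","rb"))
for n,c,b in(("side",S,(215,150,275,215)),("top",T,(235,215,275,260))):
    im=np.load(f"{n}_p3.npy")[...,::-1]; x0,y0,x1,y1=b;f=12
    im=cv2.resize(im[y0:y1,x0:x1],None,fx=f,fy=f,interpolation=0);im=np.clip((im.astype(float)-20)*1.4,0,255).astype(np.uint8)[:600]
    def L(P,col):
        u=((proj(c,ch(P))-[x0,y0]+.5)*f).astype(np.int32);cv2.polylines(im,[u],False,col,1,cv2.LINE_AA)
    th=np.linspace(0,6.28,20);X,Y,Z0=-.08,-.041,.117-.077
    for z,r in((0,.004),(.046,.004),(.046,.008)): L(np.c_[X+r*np.cos(th),Y+r*np.sin(th),Z0+z+0*th],(0,165,255))
    L([[X+.004,Y,Z0],[X+.004,Y,Z0+.046]],(0,165,255));L([[X-.004,Y,Z0],[X-.004,Y,Z0+.046]],(0,165,255))
    L([[-.0855,-.0515,.02],[-.0855,-.030,.02],[-.0745,-.030,.02],[-.0745,-.0515,.02]],(0,255,0))
    cv2.imwrite(f"pics/p3o{n}.png",im)
E
```

```text
(no output)
```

View pics/p3oside.png

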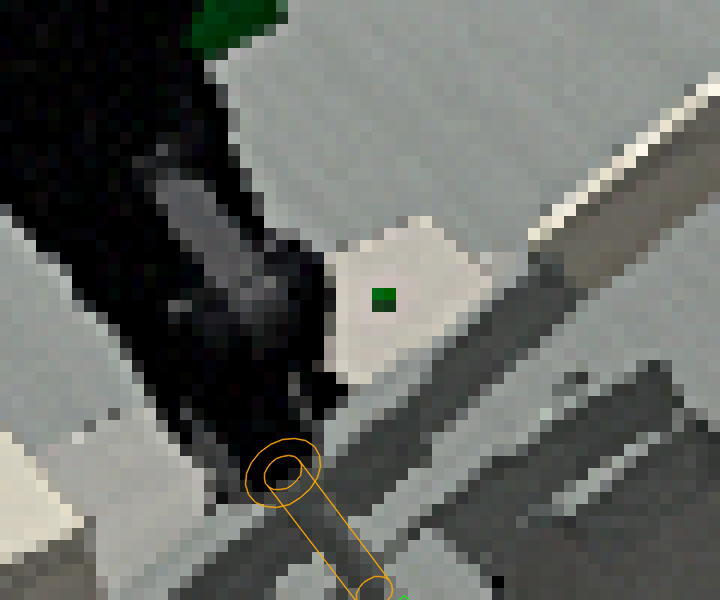

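View pics/p3otop.png

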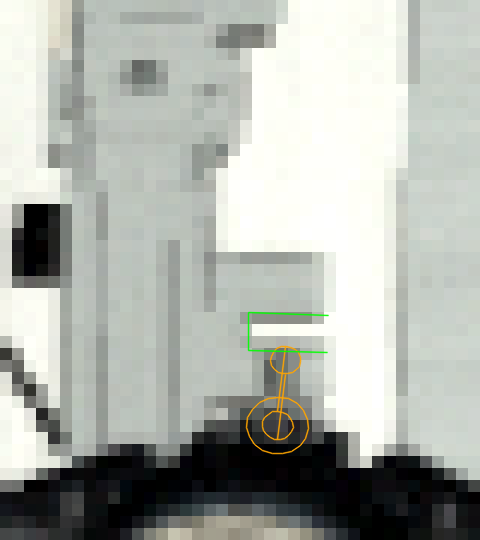

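```bash
python3 - <<'E'
from plan import *
e=3.7
f0=manip.get_contact_force()
for z in(.094,.080,.068,.057):
    manip.servo_line(*pose(ch([-.08,-.041,z])[0],18-e),rate=.05)
    df=manip.get_contact_force()-f0; print(z,manip.get_time(),df.round(1))
    if np.linalg.norm(df)>8: break
c=manip.camera("side");cv2.imwrite("pics/p4.png",cv2.resize(c["image"][160:230,210:280,::-1],None,fx=8,fy=8,interpolation=cv2.INTER_CUBIC))
E
```

```text
0.094 7.0167 [ 1.   0.4 -0.2]
0.08 7.45 [ 1.3 -0.   0.2]
0.068 7.8417 [-0.7 -0.4  0.2]
0.057 8.2083 [ 0.4 -0.6 -0.3]
```

View pics/p4.png

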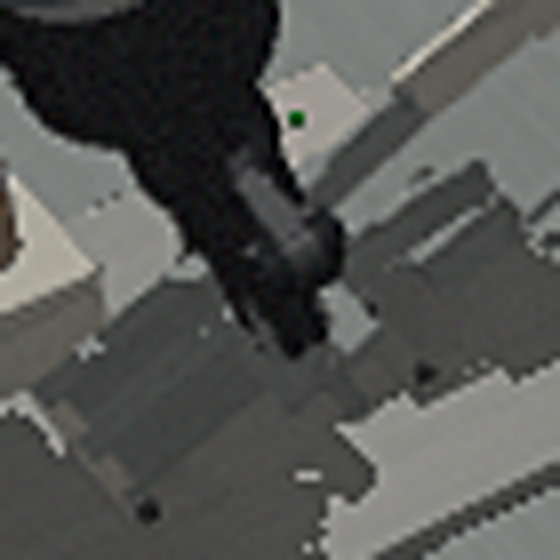

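```bash
python3 - <<'E'
from plan import *
e=3.7
f0=manip.get_contact_force()
for y,z in((-.035,.056),(-.035,.053),(-.035,.052),(-.035,.0512),(-.035,.0504),(-.035,.0496)):
    manip.servo_line(*pose(ch([-.08,y,z])[0],18-e),rate=.04)
    df=manip.get_contact_force()-f0; print(y,z,manip.get_time(),df.round(1))
    if df[2]>2.5: break
E
```

```text
-0.035 0.056 8.5583 [ 0.2  0.8 -1.3]
-0.035 0.053 8.8083 [ 0.9  1.  -0.7]
-0.035 0.052 9.0583 [-0.9  0.1 -1.8]
-0.035 0.0512 9.3083 [-1.3  0.9  2.9]
```

```bash
python3 - <<'E'
from plan import *
e=3.7
manip.command_gripper(.035)
print(manip.get_time(),manip.get_width())
M=toolt(18-e,1)
p=manip.get_position()-M[:,0]*.09
manip.servo_line(p,rate=.12)
manip.command_gripper(.06)
q=pose([.544,-.204,.20],0,yaw=-5)[0]
Rt=R.from_euler('z',-5,degrees=True).as_matrix()
manip.move_to(q,tool(Rt,1))
print(manip.get_time(),manip.get_position(),manip.get_joint_positions().round(2))
for n,b in(("side",(215,140,305,220)),("top",(225,180,275,275))):
    c=manip.camera(n);x0,y0,x1,y1=b
    cv2.imwrite(f"pics/p5{n}.png",cv2.resize(c["image"][y0:y1,x0:x1,::-1],None,fx=6 if n=="top" else 7,fy=6 if n=="top" else 7,interpolation=cv2.INTER_CUBIC))
    cv2.imwrite(f"pics/p5{n}f.png",c["image"][...,::-1])
E
```

```text
9.65 0.03463561366745894
12.05 [ 0.54347978 -0.20317076  0.20263946] [-0.38  0.42  1.77  0.    0.95 -0.29]
```

View pics/p5side.png

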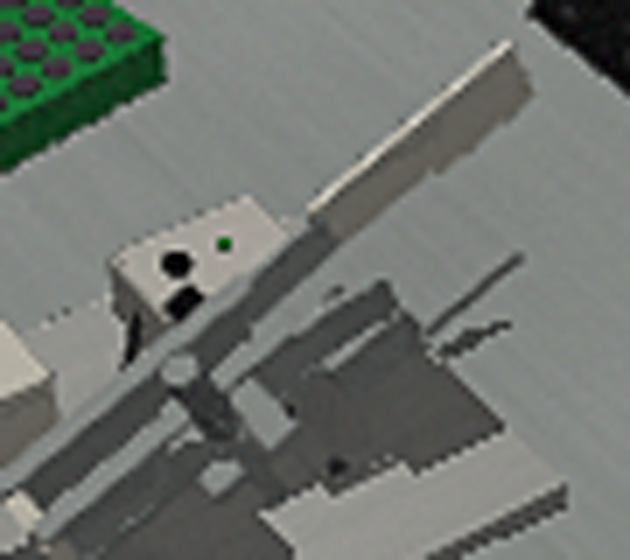

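View pics/p5top.png

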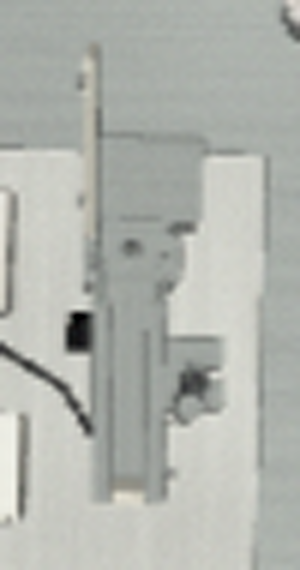

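View pics/p5sidef.png

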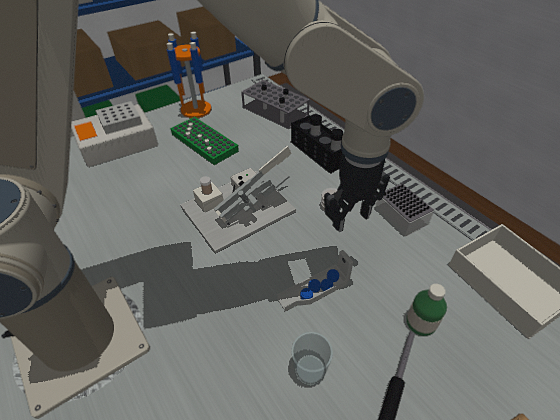

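```bash
python3 - <<'E'
from plan import *
manip.command_gripper(.04)
o=tool(R.from_euler('z',-5,degrees=True).as_matrix(),1)
manip.servo_line([.544,-.204,.058],o,rate=.12)
print(manip.get_time(),manip.get_position(),manip.get_contact_force().round(1))
for n,b in(("side",(265,200,365,300)),):
    c=manip.camera(n);x0,y0,x1,y1=b
    cv2.imwrite(f"pics/p6{n}.png",cv2.resize(c["image"][y0:y1,x0:x1,::-1],None,fx=6,fy=6,interpolation=cv2.INTER_CUBIC))
E
```

```text
13.8417 [ 0.5445268  -0.20420248  0.05872819] [ 0.3 -0.2  1. ]
```

View pics/p6side.png

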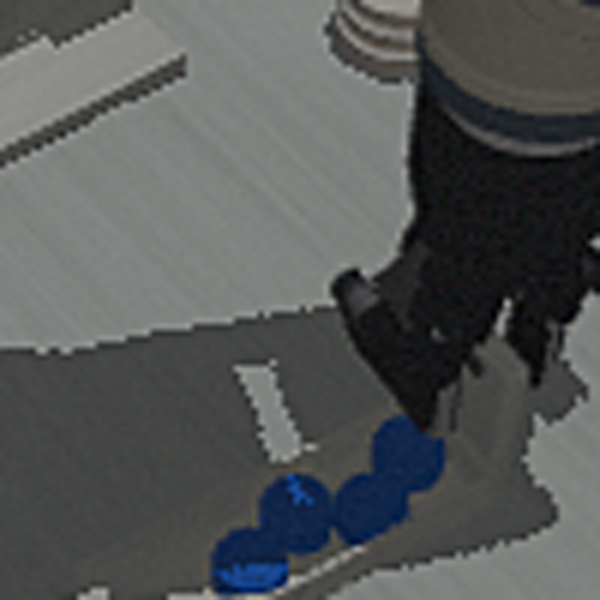

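```bash
python3 - <<'E'
from plan import *
manip.command_gripper(0.0,90)
print(manip.get_time(),"w",manip.get_width(),manip.get_position(),manip.get_contact_force().round(1))
p=manip.get_position()
import pickle
pickle.dump((p,manip.get_ee_rot()),open("grasp.pkl","wb"))
manip.servo_line(p+[0,0,.10],rate=.08)
print(manip.get_time(),manip.get_position(),manip.get_contact_force().round(1),manip.get_torque().round(2))
for n,b in(("side",(265,150,385,270)),("top",(310,190,360,290))):
    c=manip.camera(n);x0,y0,x1,y1=b;np.save(f"{n}_p7.npy",c["image"])
    cv2.imwrite(f"pics/p7{n}.png",cv2.resize(c["image"][y0:y1,x0:x1,::-1],None,fx=5,fy=5,interpolation=cv2.INTER_CUBIC))
E
```

```text
14.2583 w 0.011283778010028755 [ 0.54449479 -0.20415297  0.05871257] [-0.8  0.4  6.1]
15.6667 [ 0.54415666 -0.20400737  0.15809765] [ 0.4  0.1 -2.6] [ 0.   -0.15 -0.01]
```

View pics/p7side.png

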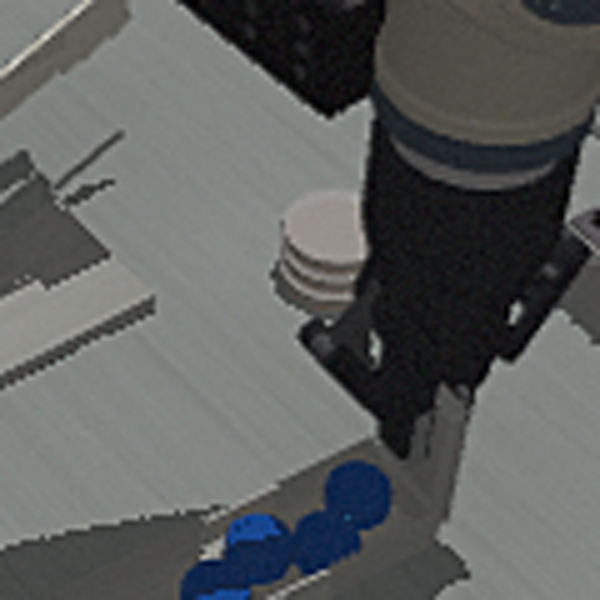

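View pics/p7top.png

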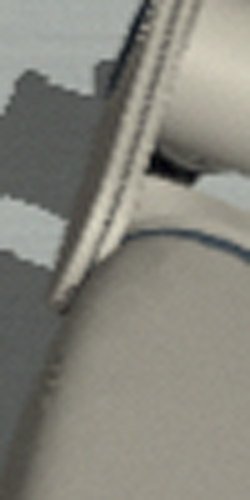

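```bash
cat >> plan.py <<'E'
GX,GY,GZ=.081,-.0065,.0557
def trayR(deg,yaw=yaw0): return R.from_euler('z',yaw,degrees=True).as_matrix()@R.from_euler('y',-deg,degrees=True).as_matrix()
def traypose(tip,deg,yaw=yaw0):
    """tip: chute coords of spout tip (underside). returns TCP pose"""
    Rt=trayR(deg,yaw); P=ch(tip)[0]
    return P+Rt@np.array([GX+.085,GY,GZ+.003]),tool(Rt,1)
def tipof():
    Rm=R.from_rotvec(manip.get_ee_rot()).as_matrix(); Rt=np.c_[Rm[:,1],-Rm[:,2],-Rm[:,0]]
    t=manip.get_position()-Rt@np.array([GX+.085,GY,GZ+.003])
    return (t-oc)@Rc, np.degrees(np.arctan2(Rt[2,0],np.hypot(Rt[0,0],Rt[1,0]))),np.degrees(np.arctan2(Rt[1,0],Rt[0,0]))
E
python3 - <<'E'
from plan import *
print(tipof())
A=traypose([.006,-.09,.03],2);B=traypose([.005,-.009,.018],6)
print(A[0],B[0],manip.solve_ik(*A),manip.solve_ik(*B))
manip.servo_line(*A,rate=.11)
print(manip.get_time())
manip.servo_line(*B,rate=.06)
print(manip.get_time(),tipof())
for n,b in(("side",(230,110,350,210)),("top",(225,170,305,260))):
    c=manip.camera(n);x0,y0,x1,y1=b;np.save(f"{n}_p8.npy",c["image"])
    cv2.imwrite(f"pics/p8{n}.png",cv2.resize(c["image"][y0:y1,x0:x1,::-1],None,fx=6,fy=6,interpolation=cv2.INTER_CUBIC))
E
```

```text
(array([-0.14122565, -0.28255193,  0.06202511]), np.float64(-0.057604502200378334), np.float64(-4.998715482422779))
[ 0.69441852 -0.0016743   0.18952071] [0.69429291 0.07933647 0.1892925 ] [-1.96155485e-02  5.79083374e-01  1.53056226e+00  1.98635487e-04
  9.97040841e-01 -4.88515528e-03] [ 0.10159473  0.56077337  1.56802106 -0.01539476  0.90883979  0.12526095]
18.225
19.725 (array([ 0.00505407, -0.00933715,  0.01796368]), np.float64(5.997804308730367), np.float64(-0.8743033466851561))
```

View pics/p8side.png

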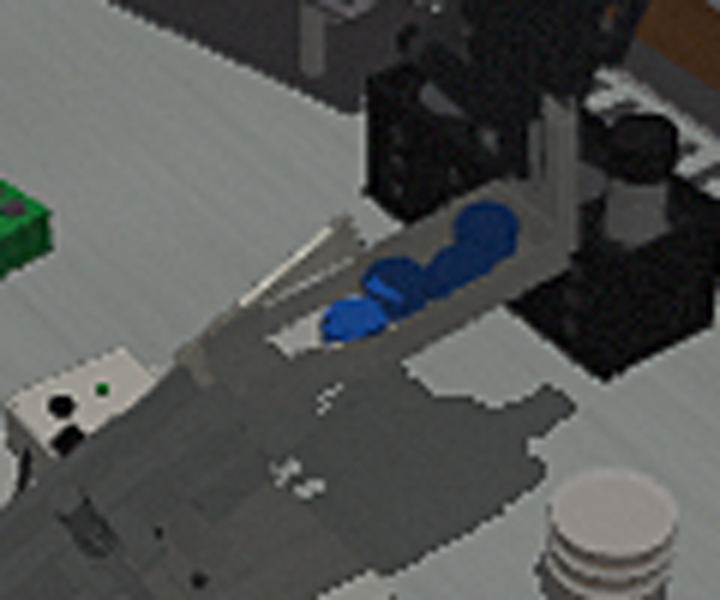

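View pics/p8top.png

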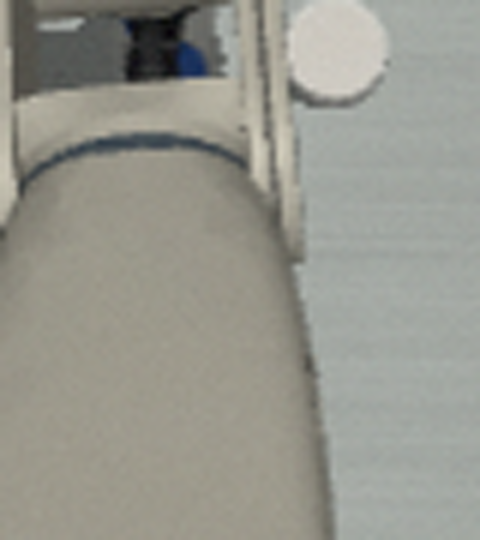

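```bash
cat > ovt.py <<'E'
from plan import *
import pickle
def ov(imf,out,box=(230,110,350,210),f=6,g=2.2):
    T,S=pickle.load(open("cams.pkl","rb"));c=S
    im=np.load(imf)[...,::-1] if isinstance(imf,str) else imf[...,::-1]
    x0,y0,x1,y1=box
    im=cv2.resize(im[y0:y1,x0:x1],None,fx=f,fy=f,interpolation=0);im=np.clip((im.astype(float)-20)*g,0,255).astype(np.uint8)
    def L(W,col):
        u=((proj(c,W)-[x0,y0]+.5)*f).astype(np.int32);cv2.polylines(im,[u],False,col,1,cv2.LINE_AA)
    Rm=R.from_rotvec(manip.get_ee_rot()).as_matrix(); Rt=np.c_[Rm[:,1],-Rm[:,2],-Rm[:,0]]
    o=manip.get_position()-Rt@np.array([GX,GY,GZ+.003])
    t=lambda P:np.array(P)@Rt.T+o
    L(t([[-.085,.0185,.023],[.075,.0185,.023]]),(0,165,255));L(t([[-.085,.0185,0],[-.085,-.0185,0],[-.056,-.0185,0]]),(0,165,255))
    L(t([[-.085,.0185,0],[-.085,.0185,.023]]),(0,165,255));L(t([[-.085,-.0185,0],[-.085,-.0185,.023],[-.056,-.0185,.023],[-.028,-.0315,.023],[.075,-.0315,.023]]),(0,165,255))
    L(ch([[-.003,.0185,.024],[.097,.0185,.024]]),(255,0,255))
    L(ch([[0,-.038,-.002],[0.046,-.038,-.002],[.046,.022,-.002],[0,.022,-.002],[0,-.038,-.002]]),(255,0,0))
    cv2.imwrite(out,im)
E
python3 -c "
from ovt import *
ov('side_p8.npy','pics/p8o.png')"
```

```text
(no output)
```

View pics/p8o.png

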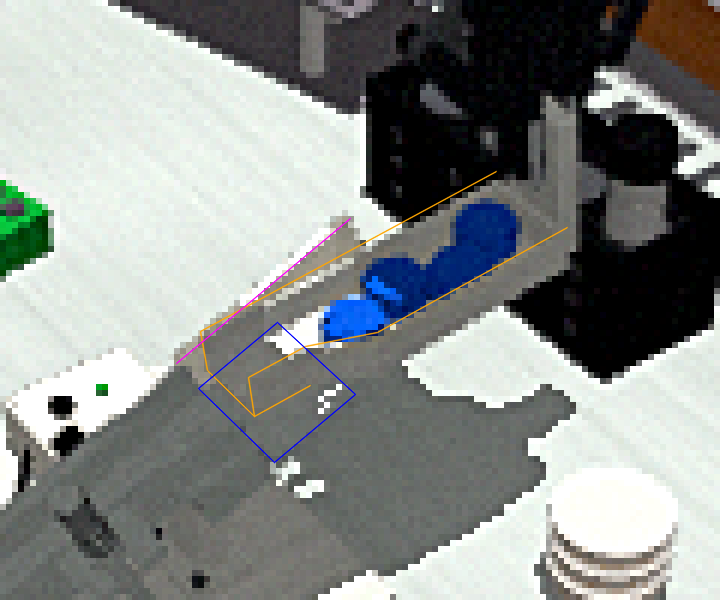

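```bash
python3 - <<'E'
from plan import *
f0=manip.get_contact_force();t0=manip.get_torque()
for y in(-.005,-.003,-.0015,0,.0015,.003,.0045):
    manip.servo_line(*traypose([.005,y,.016],6),rate=.05)
    df=manip.get_contact_force()-f0; print(y,manip.get_time(),df.round(1),(manip.get_torque()-t0).round(2),tipof()[0].round(4))
    if abs(df[1])>3: break
E
```

```text
-0.005 20.075 [ 0.1 -0.3  0. ] [0.02 0.02 0.11] [ 0.0049 -0.0049  0.0158]
-0.003 20.325 [-1.1 -0.2 -0.4] [ 0.02 -0.03  0.09] [ 0.005  -0.0029  0.016 ]
-0.0015 20.575 [-0.5  0.1 -0.2] [ 0.   -0.03  0.05] [ 0.005  -0.0014  0.016 ]
0 20.825 [-1.  -1.1 -1. ] [-0.03 -0.07  0.05] [0.005  0.0001 0.016 ]
0.0015 21.075 [ 0.9 -2.5  1.5] [-0.23 -0.06  0.19] [0.005  0.0013 0.016 ]
0.003 21.325 [ 0.1 -5.5  1.8] [-1.07 -0.06  0.4 ] [0.0052 0.0018 0.016 ]
```

```bash
python3 - <<'E'
from plan import *
f0=manip.get_contact_force();t=manip.get_time()
a=traypose([.003,.0022,-.001],22); print(np.linalg.norm(a[0]-manip.get_position()))
manip.servo_line(*a,rate=.07)
print(manip.get_time()-t,manip.get_contact_force().round(1),tipof())
c=manip.camera("side");np.save("s9.npy",c["image"])
for i in(0,1):
    manip.hold(.3);print(manip.get_contact_force().round(1))
c=manip.camera("side");np.save("s10.npy",c["image"])
from ovt import ov
ov("s9.npy","pics/s9.png",box=(180,110,320,220),f=5,g=1.8);ov("s10.npy","pics/s10.png",box=(180,110,320,220),f=5,g=1.8)
E
```

```text
0.03321985863632437
0.625 [-2.6 -4.  -2.8] (array([ 0.00211849,  0.00168936, -0.00050468]), np.float64(21.816346244452287), np.float64(-0.8267707509387098))
[-2.5 -4.5 -0.5]
[-2.3 -4.4 -1.5]
```

View pics/s9.png

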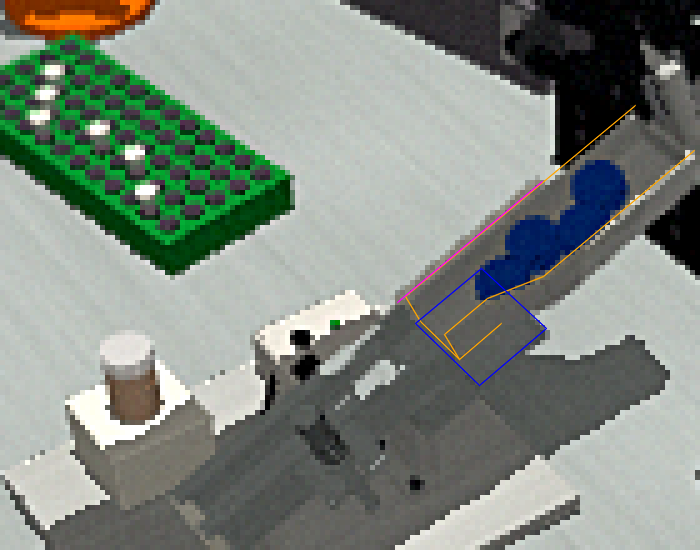

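View pics/s10.png

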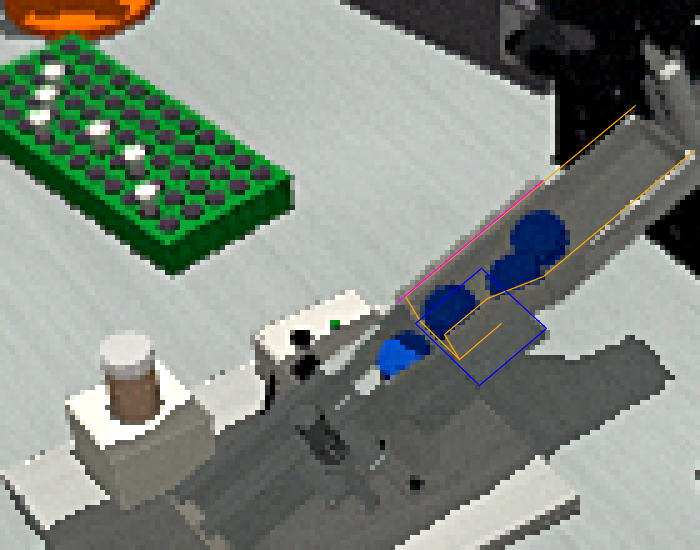

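```bash
python3 - <<'E'
from plan import *
from ovt import ov
manip.hold(.5)
c=manip.camera("side");print(manip.get_time(),tipof(),manip.get_contact_force().round(1))
ov(c["image"],"pics/s11.png",box=(180,110,320,220),f=5,g=1.8)
E
```

```text
23.2 (array([ 0.00282311,  0.00174492, -0.00126164]), np.float64(21.833425198959876), np.float64(-0.8424655457098983)) [-2.9 -4.8 -1.4]
```

View pics/s11.png

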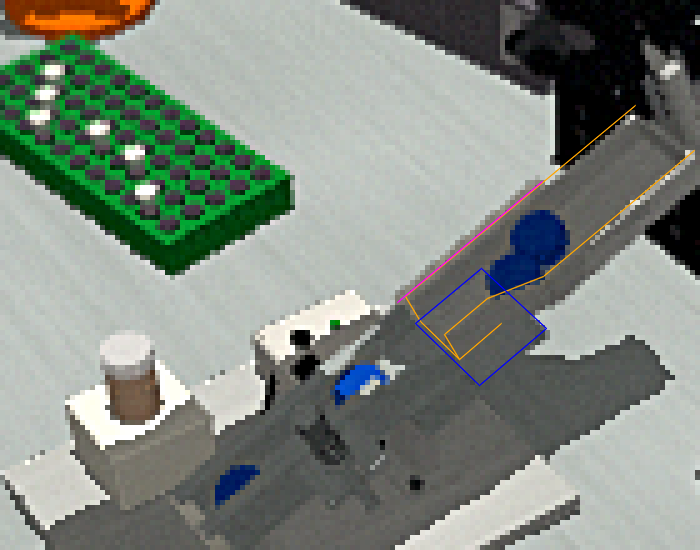

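```bash
python3 - <<'E'
from plan import *
from ovt import ov
manip.hold(.3)
c=manip.camera("side");print(manip.get_time())
ov(c["image"],"pics/s12.png",box=(190,130,320,230),f=6,g=1.8)
E
```

```text
23.55
```

View pics/s12.png

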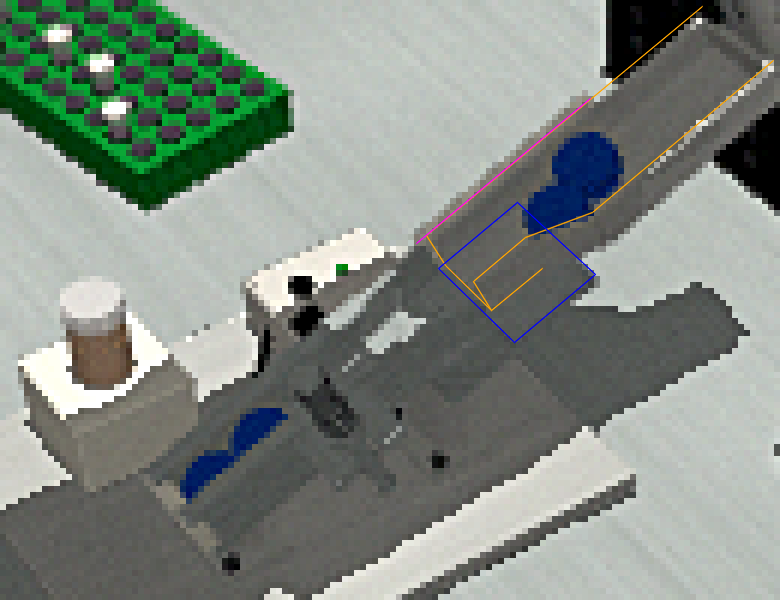

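```bash
python3 - <<'E'
from plan import *
from ovt import ov
t=manip.get_time()
manip.servo_line(*traypose([.007,.0022,.0005],22),rate=.08)
manip.servo_line(*traypose([.002,-.0025,.0],22),rate=.5)
print(manip.get_time()-t)
manip.servo_line(*traypose([.002,.0022,-.001],22),rate=.06)
manip.hold(.3)
c=manip.camera("side");print(manip.get_time(),tipof()[0],manip.get_contact_force().round(1))
ov(c["image"],"pics/s13.png",box=(190,130,320,230),f=6,g=1.8)
E
```

```text
0.5
24.65 [ 0.00241139  0.00173391 -0.00093857] [-1.  -4.5 -0.9]
```

View pics/s13.png

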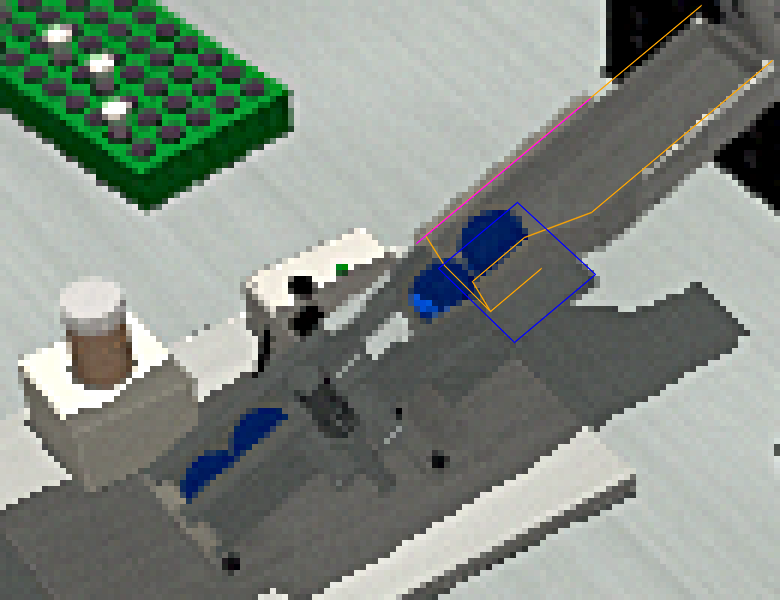

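Jam freed; both remaining caps are running through the spout.

```bash
python3 - <<'E'
from plan import *
from ovt import ov
manip.hold(.6)
c=manip.camera("side");print(manip.get_time())
ov(c["image"],"pics/s14.png",box=(190,130,320,230),f=6,g=1.8)
E
```

```text
25.3
```

View pics/s14.png

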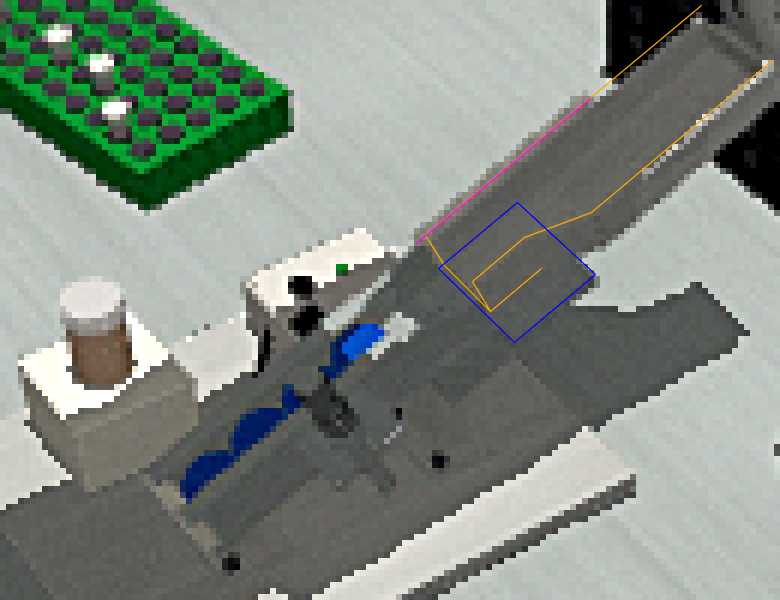

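```bash
python3 - <<'E'
from plan import *
from ovt import ov
manip.hold(.3)
c=manip.camera("side")
for k in range(4): print(proj(c,ch([-.136+.028*k,0,.014])).round(1).tolist(),end=" ")
ov(c["image"],"pics/s15.png",box=(190,130,320,230),f=6,g=1.8)
b=(c["image"][...,2].astype(int)-c["image"][...,0]>40).astype(np.uint8)
n,l,s,ce=cv2.connectedComponentsWithStats(b); print(manip.get_time(),[(s[i,4],ce[i].round(1).tolist()) for i in range(1,n) if s[i,4]>4 and 180<ce[i][0]<330 and ce[i][1]>100])
E
```

```text
[[224.5, 209.1]] [[233.0, 202.1]] [[241.3, 195.1]] [[249.7, 188.1]] 25.65 [(np.int32(42), [248.3, 187.3]), (np.int32(79), [229.3, 203.3])]
```

View pics/s15.png

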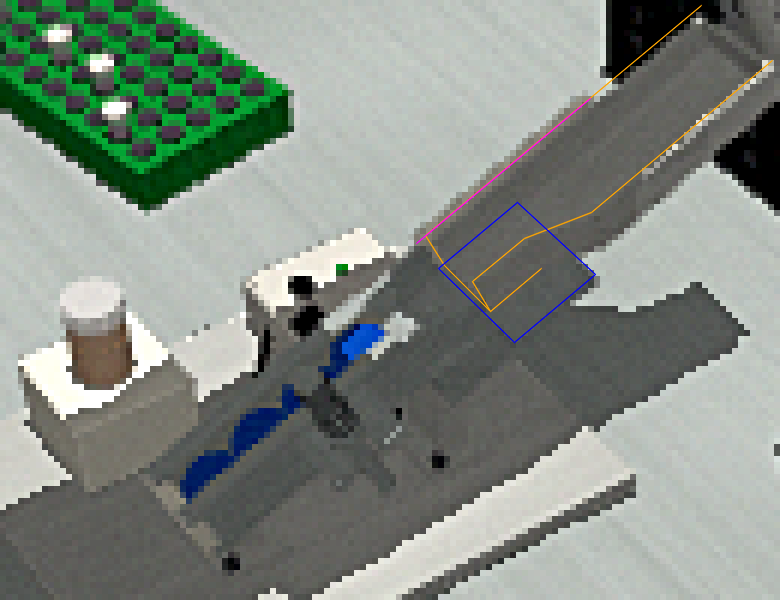

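```bash
python3 - <<'E'
from plan import *
manip.servo_line(*traypose([.012,-.004,.012],22),rate=.06)
manip.servo_line(*traypose([.02,-.03,.05],14),rate=.1)
manip.servo_line(*traypose([.0,-.17,.05],2),rate=.15)
print(manip.get_time(),manip.get_position())
Rt=trayR(0,-2); o=tool(Rt,1); XY=[.535,-.115]
manip.servo_line(XY+[.12],o,rate=.15)
manip.servo_line(XY+[.066],o,rate=.1)
print(manip.get_time(),manip.get_position(),manip.get_contact_force().round(1))
c=manip.camera("side");cv2.imwrite("pics/p20.png",cv2.resize(c["image"][150:320,170:390,::-1],None,fx=3.5,fy=3.5,interpolation=cv2.INTER_CUBIC))
E
```

```text
27.7 [ 0.68018038 -0.08061746  0.20603672]
29.6917 [ 0.53527708 -0.11500608  0.06607583] [ 0.3  0.2 -2.4]
```

View pics/p20.png

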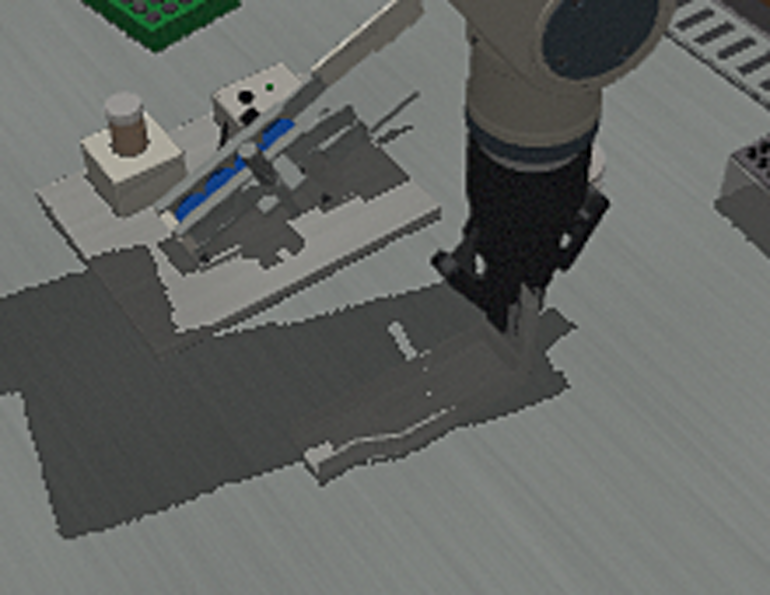

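```bash
python3 - <<'E'
from plan import *
Rt=trayR(0,-2); o=tool(Rt,1)
f0=manip.get_contact_force()
for z in(.062,.060,.0592,.0586,.058,.0574):
    manip.servo_line([.535,-.115,z],o,rate=.04)
    df=manip.get_contact_force()-f0; print(z,df.round(1),(manip.get_torque()).round(2))
    if df[2]>4: break
manip.command_gripper(.012+.004); manip.command_gripper(.04)
manip.servo_line([.535,-.115,.16],o,rate=.12)
manip.set_joints(manip.get_joint_positions()*0+np.array([-.9,.2,1.6,0,1.3,-.2]))
print(manip.get_time(),manip.get_position())
for n in("side","top"):
    c=manip.camera(n);cv2.imwrite(f"pics/e_{n}.png",c["image"][...,::-1]);np.save(f"e_{n}.npy",c["image"])
E
```

```text
0.062 [-0.2  0.3 -1.6] [-0.03 -0.16  0.02]
0.06 [ 0.9  0.7 -1.3] [-0.02 -0.1  -0.01]
0.0592 [-0.4  0.8 -0.5] [ 0.02 -0.13  0.04]
0.0586 [-0.9  0.4  2.1] [ 0.03 -0.01 -0.03]
0.058 [-2.6  1.2  7.9] [0.07 0.43 0.  ]
34.1917 [ 0.36908908 -0.44460158  0.39886525]
```

View pics/e_side.png

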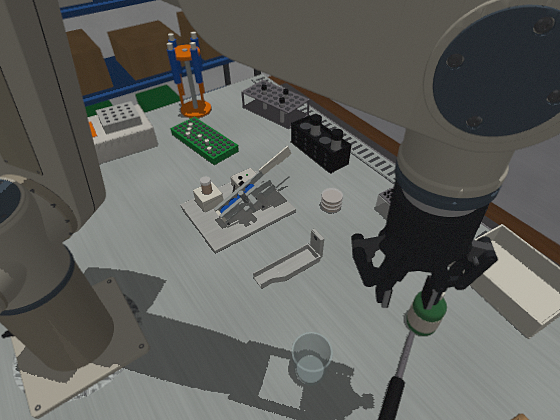

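View pics/e_top.png

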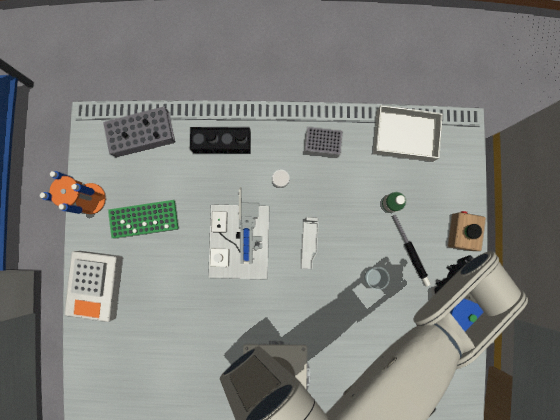

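```bash
python3 - <<'E'
from h import *
s=np.load("e_side.npy")[...,::-1];t=np.load("e_top.npy")[...,::-1]
a=cv2.resize(s[160:290,185:330],(725,650)[::1],interpolation=cv2.INTER_CUBIC)[:590]
cv2.imwrite("pics/e1.png",np.clip(a*1.4,0,255).astype(np.uint8))
cv2.imwrite("pics/e2.png",cv2.resize(t[190:275,205:325],None,fx=6,fy=6,interpolation=cv2.INTER_CUBIC))
E
```

```text
(no output)
```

View pics/e1.png

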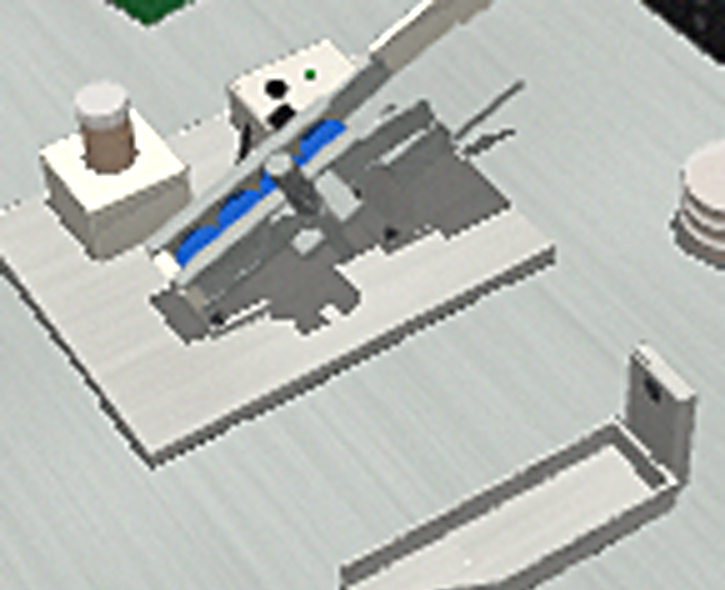

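View pics/e2.png

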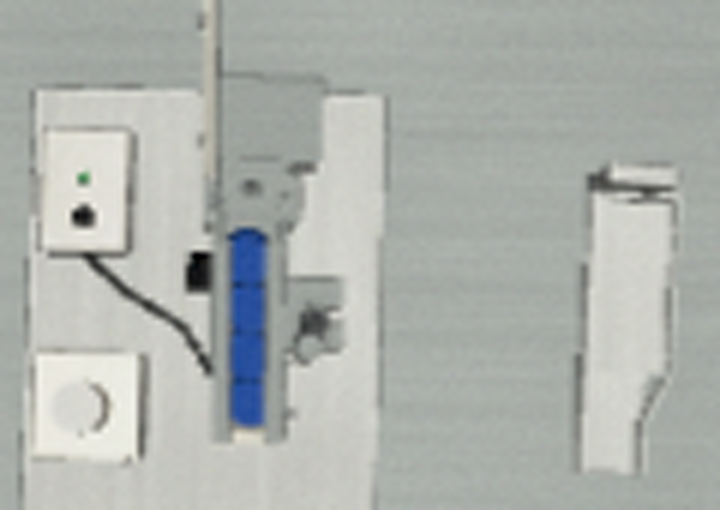

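The zoomed top view shows the four caps in a row from (248,425) up to (248,235), against the end stop. The pin hangs in the notch at (315,325). The empty tray stands flat at about (625,320), and the bore at (252,188) is empty.

```bash
python3 -c "
from rig import manip
print(manip.get_time(),manip.get_joint_vel().round(3)); manip.sign_off()"
```

```text
34.2917 [-0.002 -0.003 -0.001 -0.001  0.    -0.   ]
the job is handed in; nothing more can be done
```

The capping station is loaded and the job is handed in at 34.3 s of the 70 s allowed. No verdict is reported.

- **Pin:** I drew the stop pin and hung it in the parking notch. Images show the collar on the ledge and the bore empty.
- **Caps:** I brought the tray against the rail with about 5 N and tipped it to 22°. The first two caps ran straight down. The other two jammed in the funnel, and one short shake of the tray freed them. All four now lie in single file against the end stop, within about 1.5 pixels (about 4 mm) of where they should be. The gripper never came near a cap.
- **Tray:** It stands empty and flat on the worktop, beside the station on the notch side.
- **Checks:** The highest contact force I read was about 8 N, when setting the tray down. The other objects look unmoved in the final pictures, and the arm was clear of everything.
- **Disagreements:**
    - The side-view outline of the tray in the gripper was about 1 to 2 pixels (2 to 3 mm) off my prediction, and contact with the rail came 1 to 2 mm later than I had calculated. I set the final fit by touch.
    - I never pushed the spout fully against the step. It stood about 2 to 3 mm from it by my estimate, and the caps crossed that without trouble.

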